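# Carry the spacer rings on a rod

## Robot

A 7-joint arm with a two-finger parallel gripper is mounted at the origin on the work surface. World frame = base frame: x ahead of the robot, y to its left, z up, the work surface at z = 0. Lengths are in m, angles in rad, forces in N, time in s.
With the tool pointing down it reaches from about 0.425 to 0.875 m from the base axis. Payload 8.4 kg.
Tool frame: the origin (TCP) lies at the very end of the fingers, on their centre line; the grasp point (between the pads) lies 19 mm behind it (grip_point_offset is the distance from the TCP to the grasp point, in m); z points along the fingers, y is the line along which they close (so a half turn about z gives the same grasp; the last joint's range is limited). The gripper opens to 87 mm and grips with 3 to 60 N. Pads are 19 mm wide; open, the fingers measure 117 mm over their backs; the gripper's body (75 mm by 190 mm) begins 51 mm behind the grasp point.
Start: joints at [-1.216, 0.333, 0.04, 1.465, -0.013, 1.343, -0.059], TCP at [0.285, 0.584, 0.223] pointing down, gripper open.
Joint ranges: [-2.58, 2.58], [-0.38, 2.09], [-1.3, 1.39], [0.25, 2.4], [-1.5, 4.64], [0.08, 2.09], [-2.65, 2.65]. Speed limits (rad/s): [2.22, 2.22, 2.79, 2.79, 3.14, 3.14, 3.14].

## Interface

Orientations are given as a rotation vector (axis times angle).
In Python, from rig import get_obs, read_camera, camera_model, finish_job, grip_point_offset gives the robot as it stands. The module is installed in compiled form; this text tells all that it offers.
- The arm moves only by the shell command python3 -m jog 'ROWS' [FORCE]. ROWS is JSON, a list of rows, each an object with "fingers": the closure, from 0 (fully open) to 1 (shut); "offset": the shift along the tool's x, y, z each as a share of 0.02 m, from -1 to 1, a list of three; "dr": the turn, a rotation vector about the tool's x, y, z each as a share of 6 degrees, from -1 to 1, a list of three. A call has 1 to 20 rows; each row shifts and turns the commanded pose from where the row before left it, along the tool's axes as they then stand; what a row does not reach is not made up. A row lasts 1/10 s, in which the tool goes at most 50 mm and 8.59 degrees, less where a joint would pass 70% of its speed; a pose out of reach is approached as far as the arm can. A call with a number of a shift or a turn outside -1 to 1 is refused whole. A call with a gripper value outside its range is refused whole. The fingers move at their own pace and stop on an object; FORCE is the grip in N (left out, the last holds). Time passes only in rows, so rows that do not move let the fingers close. It gives the time, the measured TCP pose, the force, the opening and the grip force at its end, in the units of the state.
- get_obs(): the state, without advancing time (a new reading comes with each control period).
- read_camera(name): name is "scene" or "top"; returns the picture (384x512x3 uint8, blue, green, red); there is no depth.
- camera_model(name): a dict with "mtx" (3x3 intrinsics, pixels), "camera_from_world" (4x4, takes a point from world to camera coordinates). Camera axes: x right, y down, z forward; pixel columns grow to the right and rows downward; lengths in m; the calibration is good to about 2 mm. A picture is of the moment at which its call begins. camera_model takes no time and is no camera call.
- finish_job(): hands the job in; it is judged then, once.
The state is a dict: "clock": time; "q": joint angles; "joint_vel": joint speeds; "joint_torque": joint torques, N m; "tool_pos": TCP position; "ee_rot": TCP orientation; "force": force on the tool from outside, world axes, zero at the start; "torque": the same for the moment, N m; "gripper_width": finger opening in m; "gripper_force": force on a finger pad.
Only numpy, scipy, OpenCV 4.12 (cv2) and the standard library are available. Lean on these libraries where they do the work, as an engineer would, in place of code of your own. Each camera call takes 0.05 s, during which the arm holds its last target. There are 200 camera calls.

## Task

Take the carrying rod off its two-forked stand by its wooden handle, run it through all three spacer rings where they stand on edge in the plywood rack, and lift them out of the rack together. Lower the loaded rod back into both forks as it lay before (handle on the same side), the three rings hanging between the forks, and let go only once it rests there. Leave everything else on the table where it is.

Things in the scene. Friction and masses are not known exactly. Their poses are not given: they have to be found in the camera images.
- rod_mid (a point): Loose rod, 130 g, lying level in the stand. Point on its axis, mid-way between the forks at the start; +y to its tip. Along y: square wooden handle 22 x 22 mm (faces along x, z) from -134 to -74 mm, stop flange 24 mm across to -70, steel shaft 12 mm across to +80, tip ball 18 mm across with its end at +91. Shaft free for rings: -70 to +73.
- rod_grip (a point): Centre of the rod's wooden handle (60 mm long), on the axis, 104 mm from rod_mid towards -y of the rod; the place to grip. Same axes as rod_mid.
- stand_seat (a point): Fixed metal stand: two light V forks, 12 mm thick, at y -53 and +53 mm on a dark base plate 90 x 150 x 14 mm. Point mid-way between the forks where a seated rod's axis lies, 120 mm above the table; y from fork to fork, z up. V faces slope 45 degrees, mouth 50 mm wide in x, prongs reach 20 mm above this point. The rod starts here, its y along this y, handle towards -y.
- rack_mid (a point): Fixed plywood rack, 92 x 84 mm (x, y), 72 mm high, with three slots 21 mm apart in y for the rings on edge. Point at the centre of the middle ring's bore, 69 mm above the table, 35 above the rack's floor; y is the bores' common axis, z up. Toothed side walls at |x| over 26 mm reach 3 mm above this point; between them it is open from above and at both y ends.
- ring1_c (a point): Aluminium spacer ring, loose, about 60 g: outside diameter 70 mm, bore 42 mm, 12 mm thick, on edge in the first slot of the rack (rack y -21 mm). This point is the centre of the bore, y along the bore's axis. It can roll and wobble 1 to 3 mm in its slot. Identical to the other two.
- ring2_c (a point): Aluminium spacer ring, loose, about 60 g: outside diameter 70 mm, bore 42 mm, 12 mm thick, on edge in the middle slot of the rack (rack y 0 mm). This point is the centre of the bore, y along the bore's axis. It can roll and wobble 1 to 3 mm in its slot. Identical to the other two.
- ring3_c (a point): Aluminium spacer ring, loose, about 60 g: outside diameter 70 mm, bore 42 mm, 12 mm thick, on edge in the last slot of the rack (rack y +21 mm). This point is the centre of the bore, y along the bore's axis. It can roll and wobble 1 to 3 mm in its slot. Identical to the other two.
- flange_c (a point): Bystander, to be left where it is. Steel flange disc lying flat, 110 mm across with a 32 mm hole, 14 mm thick; point at its centre.
- wrench_c (a point): Bystander, to be left where it is. Steel wrench lying flat, 180 mm long along x, under 20 mm high; point at its middle, at table height.
- cutter_c (a point): Bystander, to be left where it is. Dark steel cutter head, 90 mm across, 55 mm high; point at its centre.
- can_c (a point): Bystander, to be left where it is. Steel can, 72 mm across, 60 mm high, standing; point at its centre.
- offcut_c (a point): Bystander, to be left where it is. Wood offcut lying flat, 60 x 130 x 25 mm (x, y, z); point at its centre.
- oil_c (a point): Bystander, to be left where it is. White plastic bottle, 56 mm across, 95 mm high, standing; point at its centre.
Mind the look-alikes: they are no part of the job. What is shaped like the part that bears rack_mid but green is not meant.

How it is judged:
By the outcome, as a careful person would: the job done as asked, in the order asked, and still so for the second after the job is handed in, with the robot touching nothing.
It also fails if it takes over 64 s, if anything falls off the work surface, if the arm or the gripper's body presses on something with over 40 N, if the wrist force passes 120 N, or if a joint passes its speed limit or range.

## Working session

There is one attempt and no reset: what is moved stays moved. The work goes in short steps, Python scripts to look and compute and a shell command to move; the robot and the scene stay as the last step left them, time stands still between calls to the robot, and variables do not carry over. Pictures are saved under pics/ and viewed, at most 10 in all, crops included, and the job is handed in when it is done.

```bash
mkdir -p pics
python3 - <<'E'
from rig import *
import cv2,numpy as np
for n in("scene","top"):
    cv2.imwrite(f"pics/{n}0.png",read_camera(n)); m=camera_model(n); print(n,m["mtx"].tolist()); print(np.round(m["camera_from_world"],4).tolist())
o=get_obs(); print(o); print(grip_point_offset)
E
```

```text
scene [[353.6836976294236, 0.0, 258.7572997596944], [0.0, 353.6836976294236, 190.08923033687242], [0.0, 0.0, 1.0]]
[[-0.7912, 0.6114, 0.0098, 0.4486], [0.4981, 0.6538, -0.5696, -0.2348], [-0.3547, -0.4458, -0.8218, 1.24], [0.0, 0.0, 0.0, 1.0]]
top [[404.4117449555539, 0.0, 256.8847882502737], [0.0, 404.4117449555539, 188.07055897268754], [0.0, 0.0, 1.0]]
[[0.0385, -0.9992, -0.0058, -0.0199], [-0.9765, -0.0363, -0.2123, 0.5757], [0.2119, 0.0139, -0.9772, 1.2607], [0.0, 0.0, 0.0, 1.0]]
{'clock': 0.1, 'q': array([-1.21618574,  0.33388947,  0.03989529,  1.46616863, -0.01339944,
        1.34332524, -0.05849742]), 'joint_vel': array([-7.75413302e-04, -1.39163276e-03, -9.98470234e-05, -2.01998267e-03,
       -8.63462911e-04, -1.03389842e-03,  7.21215727e-06]), 'joint_torque': array([ 4.11076908e-03, -6.57808757e+01,  1.33972462e+00, -4.04714656e+01,
       -5.97759057e-02,  4.07404359e-02,  4.79254481e-05]), 'tool_pos': array([0.28480367, 0.5838057 , 0.22172366]), 'ee_rot': array([-7.06741211e-01, -3.06082424e+00,  2.36617456e-03]), 'force': array([ 2.40716632e-04, -3.77204922e-01,  3.60465335e-01]), 'torque': array([ 0.03147116,  0.01178336, -0.00946971]), 'gripper_force': 0.0, 'gripper_width': 0.08712690635232999}
0.0187
```

View pics/scene0.png

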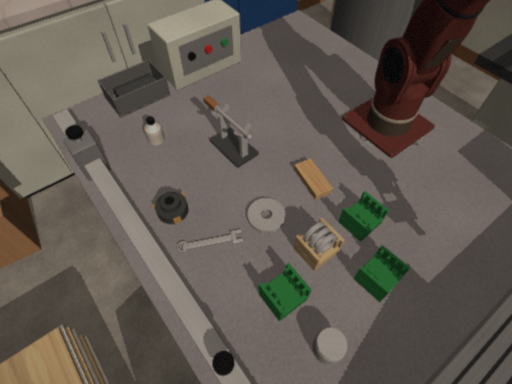

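View pics/top0.png

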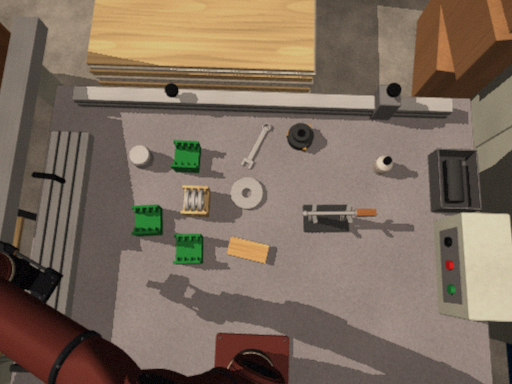

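Scene: the rod with its orange handle is at (212,103) to (250,135). The plywood rack with rings is at (320,243), and the green look-alikes are at (285,292), (382,272) and (363,215). Top: the rod runs from (303,213) to its handle at (366,212). The plywood rack is at (195,201), and the green ones are at (187,156), (147,220) and (189,249). Only the plywood-coloured one holds rings, so it is the one meant; I'll confirm that in an enlarged crop.

Run:
```python
import cv2,numpy as np
s=cv2.imread("pics/scene0.png");t=cv2.imread("pics/top0.png")
r=lambda im,x,y,w,h,f:cv2.resize(im[y:y+h,x:x+w],(w*f,h*f),interpolation=cv2.INTER_CUBIC)
a=np.hstack([r(t,290,190,100,56,4),r(t,168,175,56,56,4)])
b=np.hstack([r(s,195,85,70,80,4),r(s,285,205,70,80,4)])
out=np.zeros((a.shape[0]+b.shape[0],max(a.shape[1],b.shape[1]),3),np.uint8)
out[:a.shape[0],:a.shape[1]]=a;out[a.shape[0]:,:b.shape[1]]=b
cv2.imwrite("pics/crop1.png",out);print(out.shape)
```

```text
(544, 624, 3)
```

View pics/crop1.png

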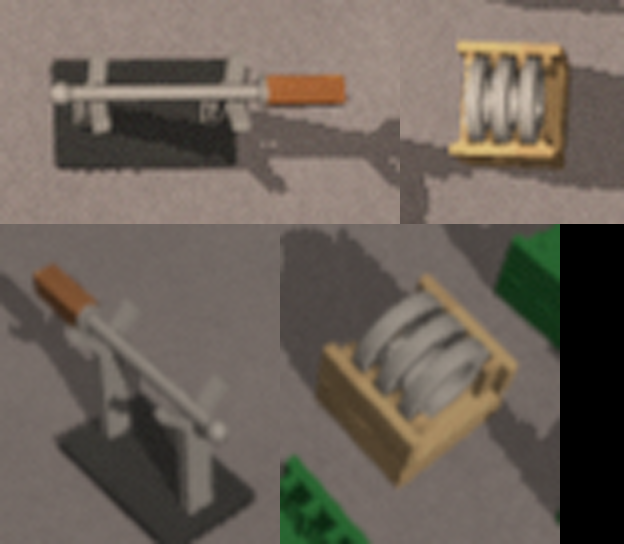

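The crops confirm it: the plywood rack at top (195,201) holds three rings. The rod lies in the stand with its tip at top (305,213), towards +y, and its handle end at (376,212). Now measuring.

```bash
cat > h.py <<'E'
import cv2,numpy as np
from rig import *
from scipy.spatial.transform import Rotation as R
def ray(n,uv):
    m=camera_model(n);T=m["camera_from_world"];K=m["mtx"]
    d=T[:3,:3].T@np.linalg.inv(K)@[uv[0],uv[1],1.];return -T[:3,:3].T@T[:3,3],d
def plane(n,uv,z):
    c,d=ray(n,uv);return c+d*(z-c[2])/d[2]
def proj(n,p):
    m=camera_model(n);q=m["mtx"]@(m["camera_from_world"]@[*p,1])[:3];return q[:2]/q[2]
def tri(a,b):
    (c1,d1),(c2,d2)=ray("scene",a),ray("top",b);d1/=np.linalg.norm(d1);d2/=np.linalg.norm(d2)
    s=np.linalg.lstsq(np.c_[d1,-d2],c2-c1,rcond=None)[0];p,q=c1+s[0]*d1,c2+s[1]*d2
    return (p+q)/2,np.linalg.norm(p-q)
E
python3 - <<'E'
from h import *
np.set_printoptions(precision=4,suppress=True)
s=cv2.imread("pics/scene0.png");t=cv2.imread("pics/top0.png")
def mask(im,lo,hi,x,y,w,h):
    m=np.zeros(im.shape[:2],np.uint8);hs=cv2.cvtColor(im,cv2.COLOR_BGR2HSV)
    m[y:y+h,x:x+w]=cv2.inRange(hs[y:y+h,x:x+w],lo,hi)
    n,l,st,c=cv2.connectedComponentsWithStats(m);k=1+st[1:,4].argmax();return (l==k).astype(np.uint8),st[k],c[k]
O=((5,130,60),(18,255,255))
mt,st,ct=mask(t,*O,340,195,60,35);ms,ss,cs=mask(s,*O,195,85,40,45)
print("handle",st,ct,ss,cs,"tri",tri(cs,ct))
(u,v),(w,h),a=cv2.minAreaRect(cv2.findNonZero(mt));print("rect",u,v,w,h,a)
xs=np.array([st[0],st[0]+st[2]])-.5
for z in(.12,.131):print("handle ends",plane("top",(xs[0],v),z),plane("top",(xs[1],v),z))
# shaft axis: bright line in top
g=cv2.cvtColor(t,cv2.COLOR_BGR2GRAY).astype(float)
pts=[]
for c in list(range(317,346)):
    col=g[205:221,c];w_=np.clip(col-150,0,None)
    if w_.sum()>0:pts.append((c,205+(w_*np.arange(16)).sum()/w_.sum()))
pts=np.array(pts);print(np.round(pts[::5],1).tolist())
p=np.polyfit(pts[:,0],pts[:,1],1);print("line",p)
print(g[213,298:312].round().tolist())
print("rod tip(.12)",plane("top",(303.3,np.polyval(p,303)),.12),plane("top",(352,np.polyval(p,352)),.12))
P=((12,70,120),(28,255,255))
m,sr,cr=mask(t,*P,172,178,50,46);print("rack",sr,cr)
(b)=cv2.minAreaRect(cv2.findNonZero(m));print(b)
for q in cv2.boxPoints(b):print(q,plane("top",q,.072))
gm=(cv2.inRange(cv2.cvtColor(t,cv2.COLOR_BGR2HSV),(0,0,120),(180,50,255)))
for im,n,(x,y,w,h) in((t,"top",(178,183,34,36)),):
    print("ring sat<50",[ "".join('#' if v else '.' for v in r) for r in gm[y:y+h:1,x:x+w]].__str__().replace("', '","\n"))
E
```

```text
handle [357 209  19   7 132] [366.0682 211.9924] [204  96  13  13  93] [209.9032 101.6452] tri (array([ 0.5005, -0.3371,  0.1252]), np.float64(0.002045484059792156))
rect 366.0 212.0 6.0 18.0 90.0
handle ends [ 0.4994 -0.3084  0.12  ] [ 0.5016 -0.3667  0.12  ]
handle ends [ 0.4976 -0.3058  0.131 ] [ 0.4998 -0.3636  0.131 ]
[[317.0, 212.6], [322.0, 212.5], [327.0, 212.5], [332.0, 212.5], [337.0, 212.6], [342.0, 212.4]]
line [ -0.0043 213.9517]
[136.0, 139.0, 138.0, 136.0, 142.0, 167.0, 179.0, 177.0, 154.0, 141.0, 157.0, 169.0, 168.0, 166.0]
rod tip(.12) [ 0.4913 -0.1448  0.12  ] [ 0.4976 -0.2945  0.12  ]
rack [180 191  29  24 202] [197.0941 207.203 ]
((194.12469482421875, 202.00625610351562), (27.315876007080078, 23.370805740356445), 2.8624050617218018)
[179.9003 212.995 ] [0.4829 0.2451 0.072 ]
[181.0673 189.6534] [0.5594 0.2474 0.072 ]
[208.3491 191.0175] [0.5582 0.1585 0.072 ]
[207.1821 214.3591] [0.4818 0.1574 0.072 ]
ring sat<50 ['##################################
#####..###########################
####..........................####
####...........................###
####.......
[... 410 characters left out ...]
####.####################........
#####..###################........
#####..###################........
#####..###################........
#####..##################.........
#####..#################..........
#####..###.#.#####..###...........
#####..###...####...###...........
#####...##....###....##...........
####....##....##.....##...........
####..............................
##................................
##................................
..................................
..................................
..................................
..................................
..................................
.........####.....................
...##...#########.................']
```

Run:
```python
from h import *
np.set_printoptions(precision=4,suppress=True,linewidth=200)
t=cv2.imread("pics/top0.png");s=cv2.imread("pics/scene0.png")
hs=cv2.cvtColor(t,cv2.COLOR_BGR2HSV)
print("S cols 178-213");
for r in range(183,220):print(r,*["%3d"%v for v in hs[r,178:214,1]],)
# ring gray blobs in scene
b=cv2.resize(s[205:285,285:355],None,fx=6,fy=6,interpolation=cv2.INTER_CUBIC);c=cv2.resize(t[178:223,170:220],None,fx=6,fy=6,interpolation=cv2.INTER_CUBIC)
o=np.zeros((480,720,3),np.uint8);o[:480,:420]=b;o[:270,420:]=c;cv2.imwrite("pics/rack.png",o)
```

```text
S cols 178-213
183  44  39  44  39  41  39  41  38  44  46  43  43  43  42  41  41  45  41  42  41  43  42  39  37  47  42  39  43  44  43  44  40  41  41  42  36
184  41  41  41  41  49  53  52  50  44  41  40  44  47  43  40  42  41  42  41  42  42  44  41  41  40  38  41  43  42  43  39  45  41  40  39  41
185  42  40  40  43  78  89  90  86  82  85  81  82  82  82  77  73  71  74  75  71  74  80  71  66  64  68  69  67  67  57  48  39  43  43  41  41
186  42  41  42  39  94 113 112 110 109 113 109 110 109 110 105 104 105 103 105 105 108 111 108 105 104 104 105 105 107  98  66  46  42  40  43  43
187  43  44  44  44  90 115 116 116 118 116 115 116 115 118 114 117 115 111 114 113 119 120 121 121 124 119 120 120 118 122 117  54  46  43  43  41
188  42  43  47  44  57  99 124 123 122 108 116 113 122 121 125 124 123 115 118 122 123 123 123 126 127 124 124 121 122 128 133  61  45  40  44  41
189  42  40  44  39  42  53 111 115  97  63  60  69 111 124 112  82  68  73  90 123 121 105  68  77  84 122 124 129 130 121 129  93  50  42  36  41
190  39  44  45  40  42  45  93  95  67  41  42  
[... 3690 characters left out ...]
 129 138 123 131 126 128 126 132 139 132 127 127 124 123 124 124 129 131 136 136 122 114  62  48  45  43  48
216  47  38  42  46  43  56  56  74  80  76  80  80  92  98  98 102  97  99  89  97 105 113 101 108 104 111  97 111 117 118 118  61  44  37  42  47
217  39  37  39  45  47  43  47  46  51  44  45  38  48  51  47  53  56  52  50  58  55  64  64  59  60  62  62  68  75  78  72  53  45  40  43  43
218  40  45  41  44  44  37  44  44  44  44  44  41  45  38  43  44  43  50  40  45  45  45  46  37  43  41  44  36  45  48  43  47  46  40  44  42
219  44  47  40  42  42  44  43  44  45  41  41  41  43  42  42  43  42  42  45  47  47  42  44  41  43  42  43  43  45  48  46  45  40  49  47  45
```

View pics/rack.png

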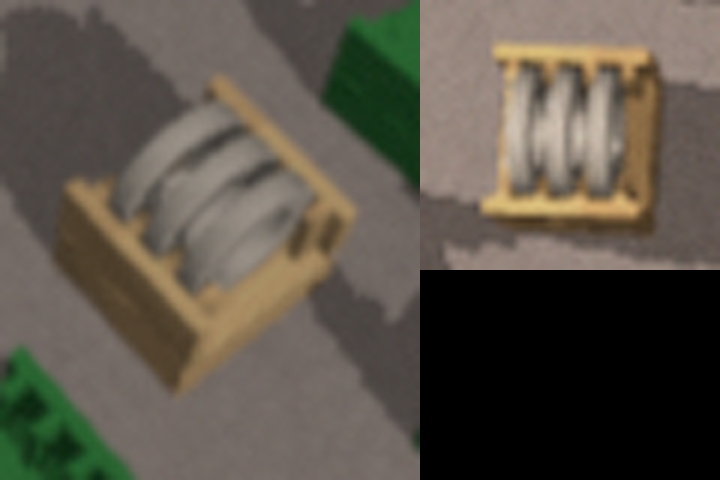

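The crop shows the ring tops at top-view columns ~187, 193.5 and 200. The outer corners of the rack's top edge are about UL (181.6,184.8), UR (208,185.7) and LL (179.6,213.5).

Run:
```python
from h import *
np.set_printoptions(precision=4,suppress=True,linewidth=200)
UL,UR,LL=[plane("top",p,.072) for p in((181.6,184.8),(208.,185.7),(179.6,213.5))]
print(UL,UR,LL)
print("len y",np.linalg.norm(UL-UR),"len x",np.linalg.norm(UL-LL))
d=UL-UR;print("yaw from y edge",np.degrees(np.arctan2(-d[0],d[1])));d=UL-LL;print("yaw from x edge",np.degrees(np.arctan2(d[1],d[0])))
print("center top",(UR+LL)/2)
# ring ends/tops in top view; scene corners: lefttop(70,182) righttop near (208,340), (218,78),(352,212) /6 + (285,205)
S=[plane("scene",(285+a/6-.5,205+b/6-.5),.072) for a,b in((70,183),(205,338),(217,78),(353,211))]
for p in S:print("scene corner",p)
print("scene center",np.mean(S,0))
for c in(187,193.6,200.2):print("ring top",plane("top",(c,198.5),.104))
```

```text
[0.5756 0.2469 0.072 ] [0.5757 0.1608 0.072 ] [0.4813 0.246  0.072 ]
len y 0.08609111104512543 len x 0.09430392910060596
yaw from y edge 0.13189872272445372
yaw from x edge 0.5722770256546779
center top [0.5285 0.2034 0.072 ]
scene corner [0.572 0.162 0.072]
scene corner [0.5748 0.2489 0.072 ]
scene corner [0.4863 0.1624 0.072 ]
scene corner [0.4853 0.245  0.072 ]
scene center [0.5296 0.2046 0.072 ]
ring top [0.5251 0.2199 0.104 ]
ring top [0.5258 0.1991 0.104 ]
ring top [0.5266 0.1783 0.104 ]
```

```bash
cat >> h.py <<'E'
def plan(*wps):
    o=get_obs();Rm=R.from_rotvec(o["ee_rot"]);p=o["tool_pos"];print("clock %.2f"%o["clock"],"pos",p.round(4),"F",o["force"].round(2),"T",o["torque"].round(3),"w %.4f gf %.1f"%(o["gripper_width"],o["gripper_force"]))
    print("axes x,y,z cols\n",Rm.as_matrix().round(4))
    for w in wps:
        w=np.array(w,float);d=Rm.inv().apply(w-p);print("to",w,"tool-mm",(d*1000).round(1),"shares(20mm)",(d/.02).round(2));p=w
def turn(ydir,zdir=(0,0,-1)):
    Rm=R.from_rotvec(get_obs()["ee_rot"]);z=np.array(zdir,float);z/=np.linalg.norm(z);y=np.array(ydir,float);y-=z*(y@z);y/=np.linalg.norm(y)
    for s in(1,-1):
        T=R.from_matrix(np.c_[np.cross(s*y,z),s*y,z]);print("turn deg",np.degrees((Rm.inv()*T).as_rotvec()).round(2))
E
python3 - <<'E'
from h import *
np.set_printoptions(suppress=True)
plan((.5,.3,.223),(.499,-.3315,.223),(.499,-.3315,.103));a=np.radians(2.3);turn((np.cos(a),np.sin(a),0))
E
```

```text
clock 0.10 pos [0.2848 0.5838 0.2217] F [ 0.   -0.38  0.36] T [ 0.031  0.012 -0.009] w 0.0871 gf 0.0
axes x,y,z cols
 [[-0.8988  0.4384 -0.0006]
 [ 0.4384  0.8988 -0.0014]
 [-0.0001 -0.0015 -1.    ]]
to [0.5   0.3   0.223] tool-mm [-317.8 -160.7   -1. ] shares(20mm) [-15.89  -8.04  -0.05]
to [ 0.499  -0.3315  0.223 ] tool-mm [-276.  -568.     0.9] shares(20mm) [-13.8  -28.4    0.04]
to [ 0.499  -0.3315  0.103 ] tool-mm [  0.    0.2 120. ] shares(20mm) [0.   0.01 6.  ]
turn deg [-0.08  0.05 61.7 ]
turn deg [  -0.06   -0.09 -118.3 ]
```

```bash
python3 -m jog '[{"fingers":0,"offset":[-1,-0.5,0],"dr":[0,0,0]},{"fingers":0,"offset":[-1,-0.5,0],"dr":[0,0,0]},{"fingers":0,"offset":[-1,-0.5,0],"dr":[0,0,0]},{"fingers":0,"offset":[-1,-0.5,0],"dr":[0,0,0]},{"fingers":0,"offset":[-1,-0.5,0],"dr":[0,0,0]},{"fingers":0,"offset":[-1,-0.5,0],"dr":[0,0,0]},{"fingers":0,"offset":[-1,-0.5,0],"dr":[0,0,0]},{"fingers":0,"offset":[-1,-0.5,0],"dr":[0,0,0]},{"fingers":0,"offset":[-1,-0.5,0],"dr":[0,0,0]},{"fingers":0,"offset":[-1,-0.5,0],"dr":[0,0,0]},{"fingers":0,"offset":[-1,-0.5,0],"dr":[0,0,0]},{"fingers":0,"offset":[-1,-0.5,0],"dr":[0,0,0]},{"fingers":0,"offset":[-1,-0.5,0],"dr":[0,0,0]},{"fingers":0,"offset":[-1,-0.5,0],"dr":[0,0,0]},{"fingers":0,"offset":[-1,-0.5,0],"dr":[0,0,0]},{"fingers":0,"offset":[-1,-0.5,0],"dr":[0,0,0]}]' 30
python3 -m jog '[{"fingers":0,"offset":[-0.5,-1,0],"dr":[0,0,0]},{"fingers":0,"offset":[-0.5,-1,0],"dr":[0,0,0]},{"fingers":0,"offset":[-0.5,-1,0],"dr":[0,0,0]},{"fingers":0,"offset":[-0.5,-1,0],"dr":[0,0,0]},{"fingers":0,"offset":[-0.5,-1,0],"dr":[0,0,0]},{"fingers":0,"offset":[-0.5,-1,0],"dr":[0,0,0]},{"fingers":0,"offset":[-0.5,-1,0],"dr":[0,0,0]},{"fingers":0,"offset":[-0.5,-1,0],"dr":[0,0,0]},{"fingers":0,"offset":[-0.5,-1,0],"dr":[0,0,0]},{"fingers":0,"offset":[-0.5,-1,0],"dr":[0,0,0]},{"fingers":0,"offset":[-0.5,-1,0],"dr":[0,0,0]},{"fingers":0,"offset":[-0.5,-1,0],"dr":[0,0,0]},{"fingers":0,"offset":[-0.5,-1,0],"dr":[0,0,0]},{"fingers":0,"offset":[-0.5,-1,0],"dr":[0,0,0]},{"fingers":0,"offset":[-0.5,-1,0],"dr":[0,0,0]},{"fingers":0,"offset":[-0.5,-1,0],"dr":[0,0,0]},{"fingers":0,"offset":[-0.5,-1,0],"dr":[0,0,0]},{"fingers":0,"offset":[-0.5,-1,0],"dr":[0,0,0]},{"fingers":0,"offset":[-0.5,-1,0],"dr":[0,0,0]},{"fingers":0,"offset":[-0.5,-1,0],"dr":[0,0,0]}]'
python3 -m jog '[{"fingers":0,"offset":[-0.5,-1,0],"dr":[0,0,0]},{"fingers":0,"offset":[-0.5,-1,0],"dr":[0,0,0]},{"fingers":0,"offset":[-0.5,-1,0],"dr":[0,0,0]},{"fingers":0,"offset":[-0.5,-1,0],"dr":[0,0,0]},{"fingers":0,"offset":[-0.5,-1,0],"dr":[0,0,0]},{"fingers":0,"offset":[-0.5,-1,0],"dr":[0,0,0]},{"fingers":0,"offset":[-0.5,-1,0],"dr":[0,0,0]},{"fingers":0,"offset":[0,0,0],"dr":[0,0,1]},{"fingers":0,"offset":[0,0,0],"dr":[0,0,1]},{"fingers":0,"offset":[0,0,0],"dr":[0,0,1]},{"fingers":0,"offset":[0,0,0],"dr":[0,0,1]},{"fingers":0,"offset":[0,0,0],"dr":[0,0,1]},{"fingers":0,"offset":[0,0,0],"dr":[0,0,1]},{"fingers":0,"offset":[0,0,0],"dr":[0,0,1]},{"fingers":0,"offset":[0,0,0],"dr":[0,0,1]},{"fingers":0,"offset":[0,0,0],"dr":[0,0,1]},{"fingers":0,"offset":[0,0,0],"dr":[0,0,1]},{"fingers":0,"offset":[0,0,0],"dr":[0,0,0.28]},{"fingers":0,"offset":[0,0,0],"dr":[0,0,0]}]'
python3 -c "
from h import *
plan((.499,-.3315,.223),(.499,-.3315,.103));a=np.radians(2.3);turn((np.cos(a),np.sin(a),0))"
```

```text
clock: 1.7
tool_pos: [0.5027, 0.2992, 0.2222]
ee_rot: [-0.707, -3.061, 0.001]
force: [0.5, -0.1, 0.1]
gripper_width: 0.0872
gripper_force: 0.0
clock: 3.7
tool_pos: [0.5065, -0.148, 0.2223]
ee_rot: [-0.707, -3.061, 0.0]
force: [0.2, -0.5, 0.1]
gripper_width: 0.087
gripper_force: 0.0
clock: 5.6
tool_pos: [0.5082, -0.3035, 0.2223]
ee_rot: [-2.174, -2.267, 0.001]
force: [-0.7, -0.8, 0.3]
gripper_width: 0.0869
gripper_force: 0.0
clock 5.60 pos [ 0.5082 -0.3035  0.2223] F [-0.73 -0.8   0.32] T [-0.097  0.083  0.079] w 0.0869 gf 0.0
axes x,y,z cols
 [[-4.190e-02  9.991e-01 -5.000e-04]
 [ 9.991e-01  4.190e-02  0.000e+00]
 [ 1.000e-04 -5.000e-04 -1.000e+00]]
to [ 0.499  -0.3315  0.223 ] tool-mm [-27.6 -10.4  -0.7] shares(20mm) [-1.38 -0.52 -0.03]
to [ 0.499  -0.3315  0.103 ] tool-mm [-0.0e+00  1.0e-01  1.2e+02] shares(20mm) [-0.  0.  6.]
turn deg [-0.03 -0.    0.1 ]
turn deg [ 1.000e-02 -5.000e-02 -1.799e+02]
```

```bash
python3 -m jog '[{"fingers":0,"offset":[-0.7,-0.26,0],"dr":[0,0,0]},{"fingers":0,"offset":[-0.68,-0.26,0],"dr":[0,0,0]},{"fingers":0,"offset":[0,0,0.8],"dr":[0,0,0]},{"fingers":0,"offset":[0,0,0.8],"dr":[0,0,0]},{"fingers":0,"offset":[0,0,0.8],"dr":[0,0,0]},{"fingers":0,"offset":[0,0,0.8],"dr":[0,0,0]},{"fingers":0,"offset":[0,0,0.8],"dr":[0,0,0]},{"fingers":0,"offset":[0,0,0.7],"dr":[0,0,0]},{"fingers":0,"offset":[0,0,0.7],"dr":[0,0,0]},{"fingers":0,"offset":[0,0,0.64],"dr":[0,0,0]},{"fingers":0,"offset":[0,0,0],"dr":[0,0,0]},{"fingers":0,"offset":[0,0,0],"dr":[0,0,0]}]' 
python3 -c "
from h import *
plan((.499,-.3315,.101));o=get_obs()
cv2.imwrite('pics/grip.png',cv2.resize(read_camera('scene')[70:190,160:290],None,fx=5,fy=5))"
```

```text
clock: 6.8
tool_pos: [0.499, -0.3318, 0.1018]
ee_rot: [-2.176, -2.266, 0.001]
force: [-0.7, 0.8, 0.0]
gripper_width: 0.0874
gripper_force: 0.0
clock 6.80 pos [ 0.499  -0.3318  0.1018] F [-0.72  0.78  0.02] T [-0.068  0.015 -0.017] w 0.0874 gf 0.0
axes x,y,z cols
 [[-4.030e-02  9.992e-01 -3.000e-04]
 [ 9.992e-01  4.030e-02 -2.000e-04]
 [-2.000e-04 -3.000e-04 -1.000e+00]]
to [ 0.499  -0.3315  0.101 ] tool-mm [ 0.3 -0.   0.8] shares(20mm) [ 0.02 -0.    0.04]
```

View pics/grip.png

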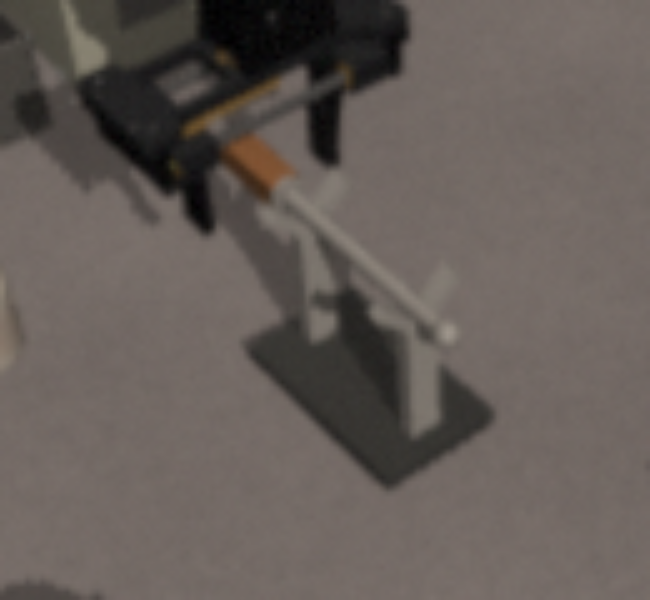

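The fingers straddle the orange handle (crop ~(255,165), full frame ~(211,103)), with the rod still seated in both forks. Closing now.

```bash
python3 -m jog '[{"fingers":1,"offset":[0,0,0],"dr":[0,0,0]},{"fingers":1,"offset":[0,0,0],"dr":[0,0,0]},{"fingers":1,"offset":[0,0,0],"dr":[0,0,0]},{"fingers":1,"offset":[0,0,0],"dr":[0,0,0]},{"fingers":1,"offset":[0,0,0],"dr":[0,0,0]},{"fingers":1,"offset":[0,0,0],"dr":[0,0,0]},{"fingers":1,"offset":[0,0,0],"dr":[0,0,0]},{"fingers":1,"offset":[0,0,0],"dr":[0,0,0]},{"fingers":1,"offset":[0,0,0],"dr":[0,0,0]},{"fingers":1,"offset":[0,0,0],"dr":[0,0,0]}]' 60
python3 -c "
from h import *
plan((.499,-.3315,.101))"
```

```text
clock: 7.85
tool_pos: [0.4992, -0.3316, 0.1018]
ee_rot: [2.176, 2.266, 0.0]
force: [-0.1, 0.3, 0.4]
gripper_width: 0.0216
gripper_force: 60.0
clock 7.85 pos [ 0.4992 -0.3316  0.1018] F [-0.12  0.27  0.45] T [-0.084 -0.081  0.012] w 0.0216 gf 60.0
axes x,y,z cols
 [[-4.060e-02  9.992e-01  2.000e-04]
 [ 9.992e-01  4.060e-02 -2.000e-04]
 [-2.000e-04  2.000e-04 -1.000e+00]]
to [ 0.499  -0.3315  0.101 ] tool-mm [ 0.1 -0.2  0.8] shares(20mm) [ 0.01 -0.01  0.04]
```

```bash
python3 -m jog '[{"fingers":1,"offset":[0,0,-0.2],"dr":[0,0,0]},{"fingers":1,"offset":[0,0,-0.4],"dr":[0,0,0]},{"fingers":1,"offset":[0,0,-0.6],"dr":[0,0,0]},{"fingers":1,"offset":[0,0,-0.6],"dr":[0,0,0]},{"fingers":1,"offset":[0,0,-0.6],"dr":[0,0,0]},{"fingers":1,"offset":[0,0,-0.6],"dr":[0,0,0]},{"fingers":1,"offset":[0,0,-0.6],"dr":[0,0,0]},{"fingers":1,"offset":[0,0,-0.4],"dr":[0,0,0]},{"fingers":1,"offset":[0,0,0],"dr":[0,0,0]},{"fingers":1,"offset":[0,0,0],"dr":[0,0,0]},{"fingers":1,"offset":[0,0,0],"dr":[0,0,0]}]'
cat >> h.py <<'E'
def rod(tag=None,save=True):
    "expected rod points (assuming level, y=tool x) projected, images saved"
    o=get_obs();M=R.from_rotvec(o["ee_rot"]).as_matrix();g=o["tool_pos"]-M[:,2]*.0187
    im={n:read_camera(n) for n in("scene","top")}
    for k in(-.036,.028,.1,.18,.189):
        p=g+M[:,0]*k;print(k,p.round(4),"scene",proj("scene",p).round(1),"top",proj("top",p).round(1))
    return im
E
python3 - <<'E'
from h import *
plan((.499,-.3316,.1018),(.528,-.06,.19),(.528,-.06,.0505),(.528,.105,.0505))
turn((1,0,0))
im=rod();cv2.imwrite("pics/s1.png",im["scene"]);cv2.imwrite("pics/t1.png",im["top"])
c=proj("scene",[.492,-.2,.2]).astype(int);d=proj("top",[.492,-.2,.2]).astype(int)
a=[cv2.resize(i[y-40:y+40,x-50:x+50],None,fx=4,fy=4,interpolation=cv2.INTER_CUBIC) for i,(x,y) in((im["scene"],c),(im["top"],d))]
print(c-[50,40],d-[50,40]);cv2.imwrite("pics/lift.png",np.hstack(a))
E
```

```text
clock: 8.95
tool_pos: [0.4988, -0.3313, 0.1811]
ee_rot: [-2.175, -2.265, 0.001]
force: [0.4, -0.1, -2.1]
gripper_width: 0.0211
gripper_force: 60.0
clock 8.95 pos [ 0.4988 -0.3313  0.1811] F [ 0.44 -0.06 -2.09] T [-0.235  0.007 -0.038] w 0.0211 gf 60.0
axes x,y,z cols
 [[-4.050e-02  9.992e-01 -9.000e-04]
 [ 9.992e-01  4.050e-02  4.000e-04]
 [ 4.000e-04 -9.000e-04 -1.000e+00]]
to [ 0.499  -0.3316  0.1018] tool-mm [-0.3  0.3 79.3] shares(20mm) [-0.02  0.01  3.97]
to [ 0.528 -0.06   0.19 ] tool-mm [270.2  39.9 -88.1] shares(20mm) [13.51  1.99 -4.41]
to [ 0.528  -0.06    0.0505] tool-mm [-1.000e-01  1.000e-01  1.395e+02] shares(20mm) [-0.    0.01  6.97]
to [0.528  0.105  0.0505] tool-mm [1.649e+02 6.700e+00 1.000e-01] shares(20mm) [8.24 0.33 0.  ]
turn deg [-0.05 -0.02  2.32]
turn deg [ 4.0000e-02 -8.0000e-02 -1.7768e+02]
-0.036 [ 0.5003 -0.3673  0.1998] scene [202.2  77. ] top [383.5 208.2]
0.028 [ 0.4977 -0.3034  0.1999] scene [214.7  87.8] top [361.3 208.3]
0.1 [ 0.4948 -0.2314  0.1999] scene [229.7 100.7] top [336.3 208.3]
0.18 [ 0.4915 -0.1515  0.1999] scene [247.4 116. ] top [308.6 208.4]
0.189 [ 0.4912 -0.1425  0.1999] scene [249.5 117.8] top [305.4 208.4]
[186  66] [275 168]
```

View pics/lift.png

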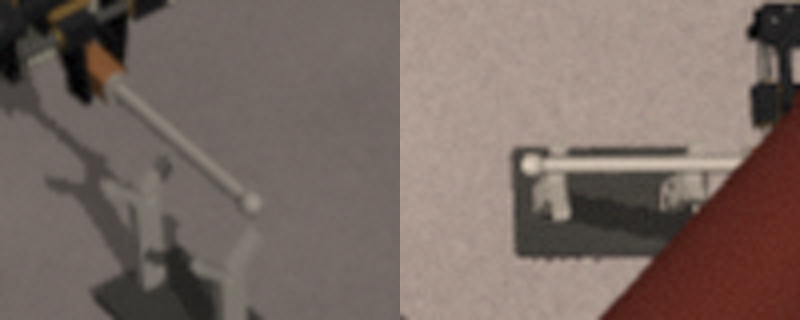

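The rod is level: the ball is at scene (249,117) and top (308,208), about where expected, with the grip near rod y -101 mm. Next I'll move in front of the rack.

```bash
python3 -m jog '[{"fingers":1,"offset":[0.3,0.04,-0.1],"dr":[0,0,0]},{"fingers":1,"offset":[0.6,0.09,-0.1],"dr":[0,0,0]},{"fingers":1,"offset":[0.8,0.12,-0.1],"dr":[0,0,0]},{"fingers":1,"offset":[0.8,0.12,-0.1],"dr":[0,0,0]},{"fingers":1,"offset":[0.8,0.12,0],"dr":[0,0,0]},{"fingers":1,"offset":[0.8,0.12,0],"dr":[0,0,0]},{"fingers":1,"offset":[0.8,0.12,0],"dr":[0,0,0]},{"fingers":1,"offset":[0.8,0.12,0],"dr":[0,0,0]},{"fingers":1,"offset":[0.8,0.12,0],"dr":[0,0,0]},{"fingers":1,"offset":[0.8,0.12,0],"dr":[0,0,0]},{"fingers":1,"offset":[0.8,0.12,0],"dr":[0,0,0]},{"fingers":1,"offset":[0.8,0.12,0],"dr":[0,0,0]},{"fingers":1,"offset":[0.8,0.12,0],"dr":[0,0,0]},{"fingers":1,"offset":[0.8,0.12,0],"dr":[0,0,0]},{"fingers":1,"offset":[0.8,0.12,0],"dr":[0,0,0]},{"fingers":1,"offset":[0.8,0.12,0],"dr":[0,0,0]},{"fingers":1,"offset":[0.8,0.12,0],"dr":[0,0,0]},{"fingers":1,"offset":[0.6,0.09,0],"dr":[0,0,0]},{"fingers":1,"offset":[0,0,0],"dr":[0,0,0.33]},{"fingers":1,"offset":[0,0,0],"dr":[0,0,0]}]'
python3 - <<'E'
from h import *
plan((.528,-.06,.19),(.528,-.06,.0505),(.528,.102,.0505))
im=rod();cv2.imwrite("pics/s2.png",im["scene"]);cv2.imwrite("pics/t2.png",im["top"])
E
```

```text
clock: 11.05
tool_pos: [0.5284, -0.0593, 0.1898]
ee_rot: [-2.214, -2.229, -0.0]
force: [0.5, -0.3, -2.3]
gripper_width: 0.0215
gripper_force: 60.0
clock 11.05 pos [ 0.5284 -0.0593  0.1898] F [ 0.47 -0.29 -2.35] T [-0.185  0.014 -0.005] w 0.0215 gf 60.0
axes x,y,z cols
 [[-0.0066  1.     -0.    ]
 [ 1.      0.0066  0.    ]
 [ 0.     -0.     -1.    ]]
to [ 0.528 -0.06   0.19 ] tool-mm [-0.7 -0.4 -0.2] shares(20mm) [-0.04 -0.02 -0.01]
to [ 0.528  -0.06    0.0505] tool-mm [ -0.    0.  139.5] shares(20mm) [-0.    0.    6.97]
to [0.528  0.102  0.0505] tool-mm [162.    1.1   0. ] shares(20mm) [8.1  0.05 0.  ]
-0.036 [ 0.5287 -0.0953  0.2085] scene [248.8 131.7] top [289.6 194.5]
0.028 [ 0.5283 -0.0313  0.2085] scene [264.1 146.3] top [267.4 193.8]
0.1 [0.5278 0.0407 0.2085] scene [282.5 163.8] top [242.5 193.1]
0.18 [0.5273 0.1207 0.2085] scene [304.6 184.9] top [214.9 192.3]
0.189 [0.5272 0.1297 0.2085] scene [307.2 187.4] top [211.8 192.2]
```

```bash
python3 -m jog '[{"fingers":1,"offset":[0,0,0.4],"dr":[0,0,0]},{"fingers":1,"offset":[0,0,0.7],"dr":[0,0,0]},{"fingers":1,"offset":[0,0,0.7],"dr":[0,0,0]},{"fingers":1,"offset":[0,0,0.7],"dr":[0,0,0]},{"fingers":1,"offset":[0,0,0.7],"dr":[0,0,0]},{"fingers":1,"offset":[0,0,0.7],"dr":[0,0,0]},{"fingers":1,"offset":[0,0,0.7],"dr":[0,0,0]},{"fingers":1,"offset":[0,0,0.7],"dr":[0,0,0]},{"fingers":1,"offset":[0,0,0.7],"dr":[0,0,0]},{"fingers":1,"offset":[0,0,0.6],"dr":[0,0,0]},{"fingers":1,"offset":[0,0,0.37],"dr":[0,0,0]},{"fingers":1,"offset":[0,0,0],"dr":[0,0,0]},{"fingers":1,"offset":[0,0,0],"dr":[0,0,0]}]'
python3 - <<'E'
from h import *
plan((.528,.102,.0505))
im=rod();cv2.imwrite("pics/s3.png",im["scene"]);cv2.imwrite("pics/t3.png",im["top"])
a=[cv2.resize(i[y:y+80,x:x+100],None,fx=4,fy=4,interpolation=cv2.INTER_CUBIC) for i,(x,y) in((im["scene"],(260,200)),(im["top"],(170,160)))]
cv2.imwrite("pics/pre.png",np.hstack(a))
E
```

```text
clock: 12.45
tool_pos: [0.5288, -0.0603, 0.0506]
ee_rot: [2.215, 2.228, 0.0]
force: [0.6, 0.1, -0.9]
gripper_width: 0.0215
gripper_force: 60.0
clock 12.45 pos [ 0.5288 -0.0603  0.0506] F [ 0.59  0.12 -0.94] T [-0.16  -0.001  0.023] w 0.0215 gf 60.0
axes x,y,z cols
 [[-5.7e-03  1.0e+00  3.0e-04]
 [ 1.0e+00  5.7e-03 -2.0e-04]
 [-2.0e-04  3.0e-04 -1.0e+00]]
to [0.528  0.102  0.0505] tool-mm [1.623e+02 2.000e-01 1.000e-01] shares(20mm) [8.12 0.01 0.  ]
-0.036 [ 0.529  -0.0963  0.0693] scene [249.2 165. ] top [286.7 202.9]
0.028 [ 0.5286 -0.0323  0.0693] scene [262.7 178.8] top [266.9 202.3]
0.1 [0.5282 0.0397 0.0693] scene [278.9 195.4] top [244.6 201.6]
0.18 [0.5277 0.1197 0.0693] scene [298.1 215.2] top [219.9 200.8]
0.189 [0.5277 0.1287 0.0693] scene [300.4 217.5] top [217.1 200.8]
```

View pics/pre.png

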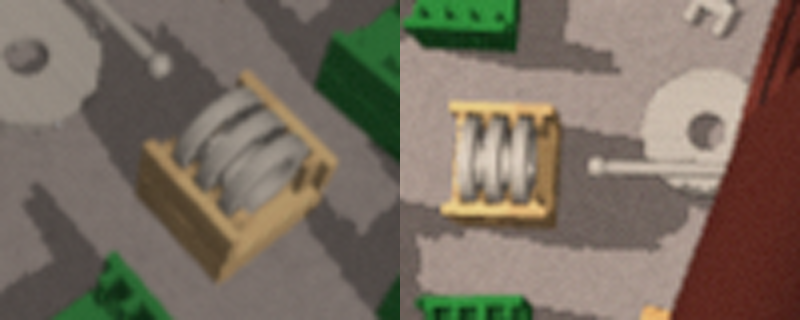

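```bash
python3 -m jog '[{"fingers":1,"offset":[0.3,0.07,0],"dr":[0,0,0]},{"fingers":1,"offset":[0.5,0,0],"dr":[0,0,0]},{"fingers":1,"offset":[0.5,0,0],"dr":[0,0,0]},{"fingers":1,"offset":[0.5,0,0],"dr":[0,0,0]},{"fingers":1,"offset":[0.5,0,0],"dr":[0,0,0]},{"fingers":1,"offset":[0.5,0,0],"dr":[0,0,0]},{"fingers":1,"offset":[0.5,0,0],"dr":[0,0,0]}]'
python3 -m jog '[{"fingers":1,"offset":[0.4,0,0],"dr":[0,0,0]},{"fingers":1,"offset":[0.4,0,0],"dr":[0,0,0]},{"fingers":1,"offset":[0.4,0,0],"dr":[0,0,0]},{"fingers":1,"offset":[0.4,0,0],"dr":[0,0,0]}]'
```

```text
clock: 13.25
tool_pos: [0.5295, 0.0068, 0.0504]
ee_rot: [-2.215, -2.228, 0.0]
force: [0.5, 0.2, -2.0]
gripper_width: 0.0212
gripper_force: 60.0
clock: 13.65
tool_pos: [0.5293, 0.0383, 0.0504]
ee_rot: [2.215, 2.228, -0.0]
force: [-0.1, -0.6, -2.0]
gripper_width: 0.0216
gripper_force: 60.0
```

```bash
python3 -m jog '[{"fingers":1,"offset":[0.5,0,0],"dr":[0,0,0]},{"fingers":1,"offset":[0.5,0,0],"dr":[0,0,0]},{"fingers":1,"offset":[0.5,0,0],"dr":[0,0,0]},{"fingers":1,"offset":[0.5,0,0],"dr":[0,0,0]},{"fingers":1,"offset":[0.5,0,0],"dr":[0,0,0]},{"fingers":1,"offset":[0.5,0,0],"dr":[0,0,0]},{"fingers":1,"offset":[0.18,0,0],"dr":[0,0,0]},{"fingers":1,"offset":[0,0,0],"dr":[0,0,0]},{"fingers":1,"offset":[0,0,0],"dr":[0,0,0]}]'
python3 - <<'E'
from h import *
plan((.53,.102,.065))
im=rod();cv2.imwrite("pics/s4.png",im["scene"]);cv2.imwrite("pics/t4.png",im["top"])
a=[cv2.resize(i[y:y+80,x:x+100],None,fx=4,fy=4,interpolation=cv2.INTER_CUBIC) for i,(x,y) in((im["scene"],(270,200)),(im["top"],(150,160)))]
cv2.imwrite("pics/ins.png",np.hstack(a))
E
```

```text
clock: 14.55
tool_pos: [0.529, 0.101, 0.0504]
ee_rot: [2.215, 2.228, -0.0]
force: [0.0, -0.0, -1.1]
gripper_width: 0.0217
gripper_force: 60.0
clock 14.55 pos [0.529  0.101  0.0504] F [ 0.01 -0.04 -1.08] T [-0.244  0.073  0.031] w 0.0217 gf 60.0
axes x,y,z cols
 [[-5.7e-03  1.0e+00  0.0e+00]
 [ 1.0e+00  5.7e-03 -3.0e-04]
 [-3.0e-04  0.0e+00 -1.0e+00]]
to [0.53  0.102 0.065] tool-mm [  1.    1.  -14.6] shares(20mm) [ 0.05  0.05 -0.73]
-0.036 [0.5292 0.065  0.0691] scene [284.5 201.8] top [236.8 201. ]
0.028 [0.5288 0.129  0.0691] scene [300.1 217.8] top [217.  200.4]
0.1 [0.5284 0.201  0.069 ] scene [318.9 237.1] top [194.8 199.7]
0.18 [0.528 0.281 0.069] scene [341.3 260.2] top [170.1 199. ]
0.189 [0.5279 0.29   0.069 ] scene [344.  262.9] top [167.4 198.9]
```

View pics/ins.png

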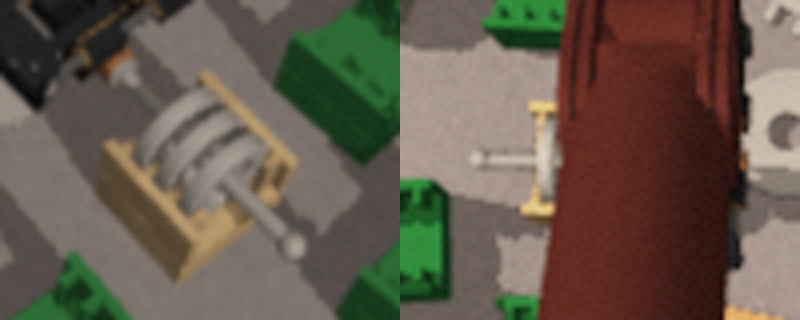

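The rod is through all three rings, with its ball protruding at scene crop (292,245), full frame (343,261). Lifting gently.

```bash
python3 -m jog '[{"fingers":1,"offset":[0,0,-0.3],"dr":[0,0,0]},{"fingers":1,"offset":[0,0,-0.3],"dr":[0,0,0]},{"fingers":1,"offset":[0,0,-0.15],"dr":[0,0,0]},{"fingers":1,"offset":[0,0,-0.1],"dr":[0,0,0]},{"fingers":1,"offset":[0,0,-0.1],"dr":[0,0,0]},{"fingers":1,"offset":[0,0,-0.15],"dr":[0,0,0]},{"fingers":1,"offset":[0,0,-0.2],"dr":[0,0,0]},{"fingers":1,"offset":[0,0,-0.2],"dr":[0,0,0]},{"fingers":1,"offset":[0,0,-0.2],"dr":[0,0,0]},{"fingers":1,"offset":[0,0,-0.2],"dr":[0,0,0]},{"fingers":1,"offset":[0,0,0],"dr":[0,0,0]},{"fingers":1,"offset":[0,0,0],"dr":[0,0,0]},{"fingers":1,"offset":[0,0,0],"dr":[0,0,0]}]'
python3 - <<'E'
from h import *
plan((.53,.102,.23))
im=rod();cv2.imwrite("pics/s5.png",im["scene"])
cv2.imwrite("pics/up1.png",cv2.resize(im["scene"][170:290,250:380],None,fx=5,fy=5,interpolation=cv2.INTER_CUBIC))
E
```

```text
clock: 15.95
tool_pos: [0.5288, 0.1014, 0.0882]
ee_rot: [-2.215, -2.228, 0.0]
force: [-0.7, 0.1, -2.7]
gripper_width: 0.0213
gripper_force: 60.0
clock 15.95 pos [0.5288 0.1014 0.0882] F [-0.67  0.07 -2.73] T [-0.391  0.04   0.025] w 0.0213 gf 60.0
axes x,y,z cols
 [[-5.9e-03  1.0e+00 -2.0e-04]
 [ 1.0e+00  5.9e-03 -1.0e-04]
 [-1.0e-04 -2.0e-04 -1.0e+00]]
to [0.53  0.102 0.23 ] tool-mm [   0.6    1.1 -141.8] shares(20mm) [ 0.03  0.06 -7.09]
-0.036 [0.5291 0.0654 0.1069] scene [285.6 194.1] top [236.  198.9]
0.028 [0.5287 0.1294 0.1069] scene [301.8 210.4] top [215.6 198.3]
0.1 [0.5283 0.2014 0.1069] scene [321.3 230.1] top [192.8 197.5]
0.18 [0.5278 0.2814 0.1069] scene [344.7 253.8] top [167.4 196.8]
0.189 [0.5277 0.2904 0.1069] scene [347.5 256.5] top [164.6 196.7]
```

View pics/up1.png

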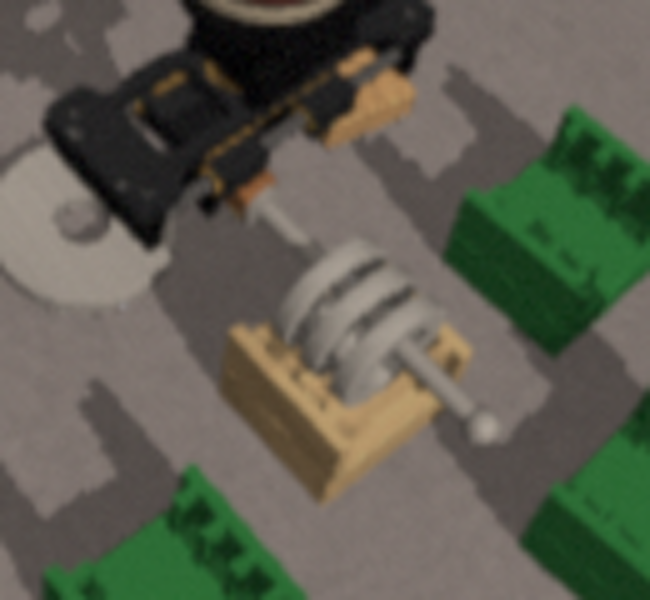

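The ball is at full-frame (347,255) as expected, with no droop, and all three rings are rising on the shaft. I'll lift clear.

```bash
python3 -m jog '[{"fingers":1,"offset":[0,0,-0.2],"dr":[0,0,0]},{"fingers":1,"offset":[0,0,-0.3],"dr":[0,0,0]},{"fingers":1,"offset":[0,0,-0.4],"dr":[0,0,0]},{"fingers":1,"offset":[0,0,-0.5],"dr":[0,0,0]},{"fingers":1,"offset":[0,0,-0.5],"dr":[0,0,0]},{"fingers":1,"offset":[0,0,-0.5],"dr":[0,0,0]},{"fingers":1,"offset":[0,0,-0.5],"dr":[0,0,0]},{"fingers":1,"offset":[0,0,-0.5],"dr":[0,0,0]},{"fingers":1,"offset":[0,0,-0.5],"dr":[0,0,0]},{"fingers":1,"offset":[0,0,-0.5],"dr":[0,0,0]},{"fingers":1,"offset":[0,0,-0.5],"dr":[0,0,0]},{"fingers":1,"offset":[0,0,-0.5],"dr":[0,0,0]},{"fingers":1,"offset":[0,0,-0.5],"dr":[0,0,0]},{"fingers":1,"offset":[0,0,-0.5],"dr":[0,0,0]},{"fingers":1,"offset":[0,0,-0.4],"dr":[0,0,0]},{"fingers":1,"offset":[0,0,-0.2],"dr":[0,0,0]},{"fingers":1,"offset":[0,0,0],"dr":[0,0,-0.15]},{"fingers":1,"offset":[0,0,0],"dr":[0,0,-0.18]},{"fingers":1,"offset":[0,0,0],"dr":[0,0,0]},{"fingers":1,"offset":[0,0,0],"dr":[0,0,0]}]'
python3 - <<'E'
from h import *
plan((.4992,-.3316,.228),(.4992,-.3316,.1018));turn((.9992,.0406,0))
im=rod();cv2.imwrite("pics/s6.png",im["scene"])
E
```

```text
clock: 18.05
tool_pos: [0.5288, 0.1014, 0.228]
ee_rot: [-2.176, -2.266, 0.001]
force: [0.1, -0.6, -3.0]
gripper_width: 0.0215
gripper_force: 60.0
clock 18.05 pos [0.5288 0.1014 0.228 ] F [ 0.1  -0.63 -3.03] T [-0.419  0.006 -0.009] w 0.0215 gf 60.0
axes x,y,z cols
 [[-4.040e-02  9.992e-01 -6.000e-04]
 [ 9.992e-01  4.040e-02 -3.000e-04]
 [-3.000e-04 -6.000e-04 -1.000e+00]]
to [ 0.4992 -0.3316  0.228 ] tool-mm [-4.314e+02 -4.700e+01  1.000e-01] shares(20mm) [-2.157e+01 -2.350e+00  1.000e-02]
to [ 0.4992 -0.3316  0.1018] tool-mm [0.000e+00 1.000e-01 1.262e+02] shares(20mm) [0.   0.   6.31]
turn deg [-0.03  0.02 -0.01]
turn deg [3.0000e-02 5.0000e-02 1.7999e+02]
-0.036 [0.5302 0.0654 0.2467] scene [289.6 160.6] top [233.2 189.2]
0.028 [0.5277 0.1293 0.2467] scene [309.  177.6] top [210.4 189.3]
0.1 [0.5247 0.2013 0.2466] scene [332.6 198.3] top [184.7 189.3]
0.18 [0.5215 0.2812 0.2466] scene [361.1 223.3] top [156.2 189.4]
0.189 [0.5211 0.2902 0.2466] scene [364.5 226.3] top [153.  189.4]
```

```bash
python3 -m jog '[{"fingers":1,"offset":[-0.2,-0.02,0],"dr":[0,0,0]},{"fingers":1,"offset":[-0.4,-0.04,0],"dr":[0,0,0]},{"fingers":1,"offset":[-0.6,-0.065,0],"dr":[0,0,0]},{"fingers":1,"offset":[-0.6,-0.065,0],"dr":[0,0,0]},{"fingers":1,"offset":[-0.6,-0.065,0],"dr":[0,0,0]},{"fingers":1,"offset":[-0.6,-0.065,0],"dr":[0,0,0]},{"fingers":1,"offset":[-0.6,-0.065,0],"dr":[0,0,0]},{"fingers":1,"offset":[-0.6,-0.065,0],"dr":[0,0,0]},{"fingers":1,"offset":[-0.6,-0.065,0],"dr":[0,0,0]},{"fingers":1,"offset":[-0.6,-0.065,0],"dr":[0,0,0]},{"fingers":1,"offset":[-0.6,-0.065,0],"dr":[0,0,0]},{"fingers":1,"offset":[-0.6,-0.065,0],"dr":[0,0,0]},{"fingers":1,"offset":[-0.6,-0.065,0],"dr":[0,0,0]},{"fingers":1,"offset":[-0.6,-0.065,0],"dr":[0,0,0]},{"fingers":1,"offset":[-0.6,-0.065,0],"dr":[0,0,0]},{"fingers":1,"offset":[-0.6,-0.065,0],"dr":[0,0,0]},{"fingers":1,"offset":[-0.6,-0.065,0],"dr":[0,0,0]},{"fingers":1,"offset":[-0.6,-0.065,0],"dr":[0,0,0]},{"fingers":1,"offset":[-0.6,-0.065,0],"dr":[0,0,0]},{"fingers":1,"offset":[-0.6,-0.065,0],"dr":[0,0,0]}]'
python3 -m jog '[{"fingers":1,"offset":[-0.6,-0.065,0],"dr":[0,0,0]},{"fingers":1,"offset":[-0.6,-0.065,0],"dr":[0,0,0]},{"fingers":1,"offset":[-0.6,-0.065,0],"dr":[0,0,0]},{"fingers":1,"offset":[-0.6,-0.065,0],"dr":[0,0,0]},{"fingers":1,"offset":[-0.6,-0.065,0],"dr":[0,0,0]},{"fingers":1,"offset":[-0.6,-0.065,0],"dr":[0,0,0]},{"fingers":1,"offset":[-0.6,-0.065,0],"dr":[0,0,0]},{"fingers":1,"offset":[-0.6,-0.065,0],"dr":[0,0,0]},{"fingers":1,"offset":[-0.6,-0.065,0],"dr":[0,0,0]},{"fingers":1,"offset":[-0.6,-0.065,0],"dr":[0,0,0]},{"fingers":1,"offset":[-0.6,-0.065,0],"dr":[0,0,0]},{"fingers":1,"offset":[-0.6,-0.065,0],"dr":[0,0,0]},{"fingers":1,"offset":[-0.6,-0.065,0],"dr":[0,0,0]},{"fingers":1,"offset":[-0.6,-0.065,0],"dr":[0,0,0]},{"fingers":1,"offset":[-0.6,-0.065,0],"dr":[0,0,0]},{"fingers":1,"offset":[-0.6,-0.065,0],"dr":[0,0,0]},{"fingers":1,"offset":[-0.35,-0.04,0],"dr":[0,0,0]},{"fingers":1,"offset":[-0.2,-0.02,0],"dr":[0,0,0]},{"fingers":1,"offset":[0,0,0],"dr":[0,0,0]},{"fingers":1,"offset":[0,0,0],"dr":[0,0,0]}]'
python3 - <<'E'
from h import *
plan((.4992,-.3316,.228),(.4992,-.3316,.1018));turn((.9992,.0406,0))
im=rod();cv2.imwrite("pics/s7.png",im["scene"]);cv2.imwrite("pics/t7.png",im["top"])
a=[cv2.resize(i[y:y+80,x:x+100],None,fx=4,fy=4,interpolation=cv2.INTER_CUBIC) for i,(x,y) in((im["scene"],(180,65)),(im["top"],(285,165)))]
cv2.imwrite("pics/over.png",np.hstack(a))
E
```

```text
clock: 20.15
tool_pos: [0.5135, -0.1284, 0.2284]
ee_rot: [2.176, 2.266, 0.0]
force: [0.6, -0.7, -3.2]
gripper_width: 0.0216
gripper_force: 60.0
clock: 22.15
tool_pos: [0.5, -0.3307, 0.2283]
ee_rot: [-2.175, -2.266, -0.0]
force: [-0.4, 0.2, -3.5]
gripper_width: 0.022
gripper_force: 60.0
clock 22.15 pos [ 0.5    -0.3307  0.2283] F [-0.37  0.16 -3.53] T [-0.403  0.028 -0.02 ] w 0.0220 gf 60.0
axes x,y,z cols
 [[-4.080e-02  9.992e-01 -1.000e-04]
 [ 9.992e-01  4.080e-02  3.000e-04]
 [ 3.000e-04 -1.000e-04 -1.000e+00]]
to [ 0.4992 -0.3316  0.228 ] tool-mm [-0.8 -0.8  0.3] shares(20mm) [-0.04 -0.04  0.01]
to [ 0.4992 -0.3316  0.1018] tool-mm [ -0.    0.  126.2] shares(20mm) [-0.    0.    6.31]
turn deg [-0.   -0.02  0.01]
turn deg [ 3.0000e-02 -1.0000e-02 -1.7999e+02]
-0.036 [ 0.5015 -0.3667  0.247 ] scene [200.   63.7] top [388.4 205. ]
0.028 [ 0.4988 -0.3028  0.247 ] scene [213.   74.6] top [365.2 205.1]
0.1 [ 0.4959 -0.2308  0.247 ] scene [228.5  87.6] top [339.2 205.1]
0.18 [ 0.4926 -0.1509  0.247 ] scene [246.9 103. ] top [310.4 205.2]
0.189 [ 0.4923 -0.1419  0.247 ] scene [249.1 104.8] top [307.1 205.2]
```

View pics/over.png

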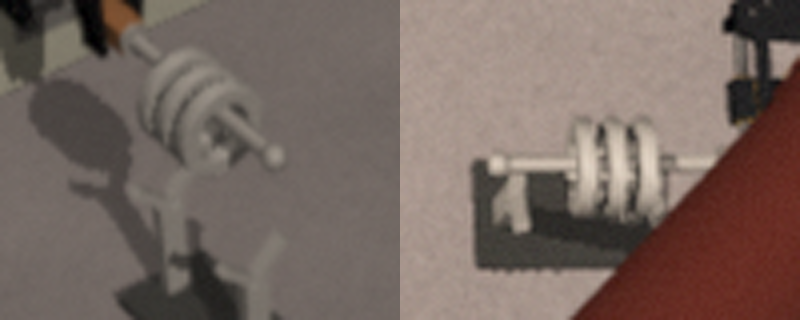

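The three rings hang side by side (top crop columns 572–660, about ±30 mm on the rod), centred between the forks. The ball is at top (309,206) as expected, so the rod is level and I'm lowering it.

```bash
python3 -m jog '[{"fingers":1,"offset":[-0.04,-0.04,0.2],"dr":[0,0,0]},{"fingers":1,"offset":[0,0,0.4],"dr":[0,0,0]},{"fingers":1,"offset":[0,0,0.5],"dr":[0,0,0]},{"fingers":1,"offset":[0,0,0.5],"dr":[0,0,0]},{"fingers":1,"offset":[0,0,0.5],"dr":[0,0,0]},{"fingers":1,"offset":[0,0,0.5],"dr":[0,0,0]},{"fingers":1,"offset":[0,0,0.5],"dr":[0,0,0]},{"fingers":1,"offset":[0,0,0.5],"dr":[0,0,0]},{"fingers":1,"offset":[0,0,0.5],"dr":[0,0,0]},{"fingers":1,"offset":[0,0,0.5],"dr":[0,0,0]},{"fingers":1,"offset":[0,0,0.4],"dr":[0,0,0]},{"fingers":1,"offset":[0,0,0.3],"dr":[0,0,0]},{"fingers":1,"offset":[0,0,0.3],"dr":[0,0,0]},{"fingers":1,"offset":[0,0,0.2],"dr":[0,0,0]},{"fingers":1,"offset":[0,0,0.2],"dr":[0,0,0]},{"fingers":1,"offset":[0,0,0],"dr":[0,0,0]},{"fingers":1,"offset":[0,0,0],"dr":[0,0,0]},{"fingers":1,"offset":[0,0,0],"dr":[0,0,0]}]'
python3 - <<'E'
from h import *
plan((.4992,-.3316,.1018));turn((.9992,.0406,0))
E
```

```text
clock: 24.05
tool_pos: [0.4992, -0.3321, 0.1087]
ee_rot: [2.176, 2.266, 0.0]
force: [-0.3, -0.2, -3.4]
gripper_width: 0.0215
gripper_force: 60.0
clock 24.05 pos [ 0.4992 -0.3321  0.1087] F [-0.31 -0.16 -3.44] T [-0.306  0.016 -0.03 ] w 0.0215 gf 60.0
axes x,y,z cols
 [[-4.040e-02  9.992e-01  4.000e-04]
 [ 9.992e-01  4.040e-02 -2.000e-04]
 [-3.000e-04  4.000e-04 -1.000e+00]]
to [ 0.4992 -0.3316  0.1018] tool-mm [0.5 0.  6.9] shares(20mm) [0.03 0.   0.34]
turn deg [ 0.02  0.02 -0.01]
turn deg [ 2.0000e-02 -4.0000e-02  1.7999e+02]
```

```bash
python3 -m jog '[{"fingers":1,"offset":[0.03,0,0.1],"dr":[0,0,0]},{"fingers":1,"offset":[0,0,0.1],"dr":[0,0,0]},{"fingers":1,"offset":[0,0,0.08],"dr":[0,0,0]},{"fingers":1,"offset":[0,0,0.06],"dr":[0,0,0]},{"fingers":1,"offset":[0,0,0],"dr":[0,0,0]},{"fingers":1,"offset":[0,0,0],"dr":[0,0,0]},{"fingers":1,"offset":[0,0,0],"dr":[0,0,0]}]'
python3 - <<'E'
from h import *
plan((.4992,-.3316,.1018))
E
```

```text
clock: 24.75
tool_pos: [0.4993, -0.3313, 0.1018]
ee_rot: [2.176, 2.266, 0.0]
force: [0.9, 1.2, 0.2]
gripper_width: 0.0218
gripper_force: 60.0
clock 24.75 pos [ 0.4993 -0.3313  0.1018] F [0.92 1.21 0.22] T [ 0.106 -0.112  0.119] w 0.0218 gf 60.0
axes x,y,z cols
 [[-4.060e-02  9.992e-01  4.000e-04]
 [ 9.992e-01  4.060e-02 -1.000e-04]
 [-1.000e-04  4.000e-04 -1.000e+00]]
to [ 0.4992 -0.3316  0.1018] tool-mm [-0.3 -0.1 -0. ] shares(20mm) [-0.01 -0.01 -0.  ]
```

The forks carry the load (force -3.4 → 0.2 N, at the original pose). Relaxing the grip, opening, and checking before I rise.

```bash
python3 -m jog '[{"fingers":1,"offset":[0,0,0],"dr":[0,0,0]},{"fingers":1,"offset":[0,0,0],"dr":[0,0,0]},{"fingers":1,"offset":[0,0,0],"dr":[0,0,0]}]' 5
python3 -m jog '[{"fingers":0.7,"offset":[0,0,0],"dr":[0,0,0]},{"fingers":0.6,"offset":[0,0,0],"dr":[0,0,0]},{"fingers":0.4,"offset":[0,0,0],"dr":[0,0,0]},{"fingers":0.2,"offset":[0,0,0],"dr":[0,0,0]},{"fingers":0,"offset":[0,0,0],"dr":[0,0,0]},{"fingers":0,"offset":[0,0,0],"dr":[0,0,0]},{"fingers":0,"offset":[0,0,0],"dr":[0,0,0]},{"fingers":0,"offset":[0,0,0],"dr":[0,0,0]}]'
python3 -m jog '[{"fingers":0,"offset":[0,0,-0.3],"dr":[0,0,0]},{"fingers":0,"offset":[0,0,-0.6],"dr":[0,0,0]},{"fingers":0,"offset":[0,0,-0.8],"dr":[0,0,0]},{"fingers":0,"offset":[0,0,-0.8],"dr":[0,0,0]},{"fingers":0,"offset":[0,0,-0.8],"dr":[0,0,0]},{"fingers":0,"offset":[0,0,-0.8],"dr":[0,0,0]},{"fingers":0,"offset":[0,0,-0.8],"dr":[0,0,0]},{"fingers":0,"offset":[-0.8,0,-0.5],"dr":[0,0,0]},{"fingers":0,"offset":[-1,0,0],"dr":[0,0,0]},{"fingers":0,"offset":[-1,0,0],"dr":[0,0,0]},{"fingers":0,"offset":[-1,0,0],"dr":[0,0,0]},{"fingers":0,"offset":[-0.5,0,0],"dr":[0,0,0]},{"fingers":0,"offset":[0,0,0],"dr":[0,0,0]},{"fingers":0,"offset":[0,0,0],"dr":[0,0,0]}]'
python3 - <<'E'
from h import *
s=read_camera("scene");t=read_camera("top");cv2.imwrite("pics/s8.png",s);cv2.imwrite("pics/t8.png",t)
s0=cv2.imread("pics/scene0.png");t0=cv2.imread("pics/top0.png")
# ball & handle compared with start by template matching
for n,a,b,boxes in(("scene",s0,s,{"ball":(243,129,14,14),"handle":(202,94,18,16)}),("top",t0,t,{"ball":(298,207,13,12),"handle":(354,206,24,13)})):
    for k,(x,y,w,h) in boxes.items():
        r=cv2.matchTemplate(b[y-12:y+h+12,x-12:x+w+12],a[y:y+h,x:x+w],cv2.TM_CCOEFF_NORMED);_,v,_,l=cv2.minMaxLoc(r);print(n,k,"score %.2f"%v,"shift",l[0]-12,l[1]-12)
# changed pixels in the two views, rings on the rod
for n,a,b in(("scene",s0,s),("top",t0,t)):
    d=(cv2.absdiff(a,b).max(2)>40).astype(np.uint8);k,_,st,c=cv2.connectedComponentsWithStats(d)
    print(n,[(x[:4].tolist(),int(x[4])) for x in st[1:] if x[4]>12])
for n in("scene","top"):print(n,[proj(n,(.4955+.0405*-y,-.2325+y,.105)).round(0).tolist() for y in(-.053,-.047,-.03,0,.03,.047,.053)])
E
```

```text
clock: 25.05
tool_pos: [0.4994, -0.3314, 0.1017]
ee_rot: [2.176, 2.266, 0.0]
force: [3.1, 0.0, 0.2]
gripper_width: 0.0219
gripper_force: 5.0
clock: 25.85
tool_pos: [0.499, -0.3314, 0.1016]
ee_rot: [-2.176, -2.266, 0.0]
force: [0.5, -1.6, 0.3]
gripper_width: 0.0742
gripper_force: 0.0
clock: 27.25
tool_pos: [0.5026, -0.4167, 0.2097]
ee_rot: [-2.176, -2.266, -0.0]
force: [1.0, -0.0, 0.6]
gripper_width: 0.0872
gripper_force: 0.0
scene ball score 0.99 shift 0 0
scene handle score 0.99 shift 0 0
top ball score 1.00 shift 0 0
top handle score 0.56 shift 0 0
scene [([124, 0, 108, 75], 4038), ([384, 0, 30, 42], 938), ([437, 0, 52, 43], 1374), ([414, 5, 26, 44], 462), ([189, 45, 11, 8], 40), ([436, 60, 14, 25], 91), ([427, 67, 12, 11], 40), ([408, 72, 4, 7], 14), ([384, 77, 13, 8], 32), ([406, 85, 10, 16], 73), ([422, 84, 4, 5], 14), ([427, 90, 7, 7], 13), ([404, 102, 4, 6], 17), ([226, 120, 4, 5], 14), ([227, 127, 10, 13], 71), ([222, 132, 5, 5], 20), ([308, 223, 17, 11], 77), ([320, 228, 11, 8], 50), ([303, 235, 19, 19], 142), ([325, 234, 12, 10], 67)]
top [([146, 142, 366, 225], 23246), ([482, 182, 22, 20], 90), ([185, 189, 24, 22], 403), ([221, 200, 21, 20], 288), ([320, 204, 21, 21], 328), ([0, 241, 226, 143], 10860), ([480, 282, 32, 39], 541), ([230, 348, 34, 36], 624), ([263, 356, 10, 10], 22), ([301, 357, 38, 10], 71), ([224, 361, 9, 8], 33), ([262, 369, 17, 10], 87), ([226, 374, 5, 10], 28)]
scene [[221.0, 115.0], [222.0, 116.0], [225.0, 119.0], [231.0, 125.0], [237.0, 130.0], [241.0, 133.0], [242.0, 135.0]]
top [[348.0, 213.0], [346.0, 213.0], [341.0, 213.0], [331.0, 213.0], [321.0, 213.0], [316.0, 213.0], [314.0, 213.0]]
```

The rod ball and handle match the start to the pixel, and the rings appear at top columns 320–341, between the forks at 316–346. The rack is empty, nothing else has changed and the gripper is clear, so I'm handing in.

```bash
python3 -c "
from rig import *
print(finish_job())"
```

```text
the job is handed in; nothing more can be done
None
```

The rod is back in both forks with its handle on the same side and all three rings hanging between them; I released it once the forks carried the load and handed the job in at about 27 s of the 64 s limit.

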